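Put the disc-cutter punches back on the rack by size

TASK

Put the four steel disc-cutting punches back on the wooden rack in order of foot size: the smallest on the ring mark next to the brass stop, then each larger one on the next ring, the largest farthest from the stop. Stand each upright on the board, shank up, centred on its ring (within about a centimetre), and leave the white ring cone standing where it is.

Things in the scene. Friction and masses are not known exactly. Their poses are not given: they have to be found in the camera images.
- punch_22: a loose steel disc-cutting punch standing upright: a round foot 22 mm across and 18 mm high, on it a coaxial round shank 18 mm across and 30 mm high (48 mm overall; all four punches have the same heights and shank, only the foot's width differs: 22, 34, 46, 58 mm). Origin at the centre of the underside, z up along the axis; about 110 g
- punch_34: a loose steel disc-cutting punch standing upright: a round foot 34 mm across and 18 mm high, on it a coaxial round shank 18 mm across and 30 mm high (48 mm overall; all four punches have the same heights and shank, only the foot's width differs: 22, 34, 46, 58 mm). Origin at the centre of the underside, z up along the axis; about 190 g
- punch_46: a loose steel disc-cutting punch standing upright: a round foot 46 mm across and 18 mm high, on it a coaxial round shank 18 mm across and 30 mm high (48 mm overall; all four punches have the same heights and shank, only the foot's width differs: 22, 34, 46, 58 mm). Origin at the centre of the underside, z up along the axis; about 300 g
- punch_58: a loose steel disc-cutting punch standing upright: a round foot 58 mm across and 18 mm high, on it a coaxial round shank 18 mm across and 30 mm high (48 mm overall; all four punches have the same heights and shank, only the foot's width differs: 22, 34, 46, 58 mm). Origin at the centre of the underside, z up along the axis; about 430 g
- mark_a: flush ring mark with centre dot, 64 mm across, on the fixed light wooden rack board; one end of the row. Straight row a, b, c, d, 72 mm apart. Origin: ring centre on the board's top, 12 mm above the table; +y runs along the row from d to a, +x across it to the low dark fence (45 mm from the ring centre, top 10 mm above the board)
- mark_b: flush ring mark with centre dot, 64 mm across, on the fixed light wooden rack board; second, next to mark_a. Straight row a, b, c, d, 72 mm apart. Origin: ring centre on the board's top, 12 mm above the table; +y runs along the row from d to a, +x across it to the low dark fence (45 mm from the ring centre, top 10 mm above the board)
- mark_c: flush ring mark with centre dot, 64 mm across, on the fixed light wooden rack board; third, next to mark_d. Straight row a, b, c, d, 72 mm apart. Origin: ring centre on the board's top, 12 mm above the table; +y runs along the row from d to a, +x across it to the low dark fence (45 mm from the ring centre, top 10 mm above the board)
- mark_d: flush ring mark with centre dot, 64 mm across, on the fixed light wooden rack board; the other end of the row. Straight row a, b, c, d, 72 mm apart. Origin: ring centre on the board's top, 12 mm above the table; +y runs along the row from d to a, +x across it to the low dark fence (45 mm from the ring centre, top 10 mm above the board)
- stop: the brass stop, a fixed upright brass pillar 22 mm across and 30 mm high standing on the rack board just beyond one end of the row, 57 mm from the nearest ring's centre and in line with the row. It may stand at either end; the other end has only a flat dark dot. Origin at the centre of its foot, on the board's top face
- ring_cone: a loose white porcelain ring-holder cone with a gold ring on it, foot 48 mm across, 72 mm high, standing among the punches. Origin at the centre of its underside, z up. To be left alone
Mind the look-alikes: they are no part of the job. What is shaped like the punch_34 but orange, purple or turquoise is not meant.

How it is judged:
At the end, for the whole second after the job is handed in: Counting from the ring next to the brass stop, the punches stand in order of foot size 22, 34, 46, 58 mm, each upright (within 0.1 rad), on the board, its axis within 12 mm of its ring's centre, at rest and released; the ring cone is upright and within 20 mm of where it stood (((horizontal distance between stop and mark_a below 0.09 m and horizontal distance between punch_22 and mark_a below 0.012 m and horizontal distance between punch_34 and mark_b below 0.012 m and horizontal distance between punch_46 and mark_c below 0.012 m and horizontal distance between punch_58 and mark_d below 0.012 m) or (horizontal distance between stop and mark_d below 0.09 m and horizontal distance between punch_22 and mark_d below 0.012 m and horizontal distance between punch_34 and mark_c below 0.012 m and horizontal distance between punch_46 and mark_b below 0.012 m and horizontal distance between punch_58 and mark_a below 0.012 m)) and angle between each of punch_22, punch_34, punch_46, punch_58's own z axis and vertical below 0.1 rad and height (world z) of punch_22 between 0.008 and 0.017 m and linear speed of each of punch_22, punch_34, punch_46, punch_58 below 0.02 m/s and angular speed of each of punch_22, punch_34, punch_46, punch_58 below 0.2 rad/s and height (world z) of punch_34 between 0.008 and 0.017 m and height (world z) of punch_46 between 0.008 and 0.017 m and height (world z) of punch_58 between 0.008 and 0.017 m and distance of ring_cone from where it was at the start of the episode below 0.02 m and angle between ring_cone's own z axis and vertical below 0.15 rad); the robot touches nothing.
It fails at once if the porcelain ring cone is pushed away by more than 30 mm or knocked over (distance of ring_cone from where it was at the start of the episode above 0.03 m or angle between ring_cone's own z axis and vertical above 0.5 rad).
It also fails if it takes over 96 s, if anything falls off the work surface, if the arm or the gripper's body presses on something with over 40 N, if the wrist force passes 120 N, or if a joint passes its speed limit or range.

ROBOT

A 7-joint arm with a two-finger parallel gripper is mounted at the origin on the work surface. World frame = base frame: x ahead of the robot, y to its left, z up, the work surface at z = 0. Lengths are in m, angles in rad, forces in N, time in s.
With the tool pointing down it reaches from about 0.425 to 0.875 m from the base axis. Payload 4.7 kg.
Tool frame: the origin (TCP) lies midway between the tips of the shut fingers; the grasp point (between the pads) lies 19 mm behind it; z points along the fingers, y is the line along which they close (so a half turn about z gives the same grasp; the last joint's range is limited). The gripper opens to 87 mm and grips with 3 to 60 N. Pads are 19 mm wide; open, the fingers measure 117 mm over their backs; the gripper's body (75 mm by 190 mm) begins 51 mm behind the grasp point.
Start: joints at [1.332, 0.321, -0.07, 1.45, 0.023, 1.371, -0.057], TCP at [0.163, -0.629, 0.193] pointing down, gripper open.
Joint ranges: [-2.86, 2.86], [-0.3, 2.09], [-1.38, 1.24], [0.06, 2.45], [-1.56, 4.7], [0.09, 2.05], [-2.69, 2.69]. Speed limits (rad/s): [2.57, 2.57, 3.14, 3.14, 3.14, 3.14, 3.14].

INTERFACE

Orientations are given as a rotation vector (axis times angle).
In Python, from bench import ctrl gives the robot as it stands. The module is installed in compiled form; this text tells all that it offers.
- The arm moves only by the shell command python3 -m handwheel 'ROWS' [FORCE]. ROWS is JSON, a list of rows, each a list of 7 numbers: the finger opening in m, from 0 to 0.087, then the shift along the tool's x, y, z in m, then the turn, a rotation vector about the tool's x, y, z in degrees. A call has 1 to 12 rows; each row shifts and turns the commanded pose from where the row before left it, along the tool's axes as they then stand; what a row does not reach is not made up. A row lasts 1/8 s, in which the tool goes at most 62.5 mm and 10.7 degrees, less where a joint would pass 70% of its speed; a pose out of reach is approached as far as the arm can. A call is refused whole if a number of a shift passes 0.0625 or a number of a turn 10.7, either way. A call with a gripper value outside its range is refused whole. The fingers move at their own pace and stop on an object; FORCE is the grip in N (left out, the last holds). Time passes only in rows, so rows that do not move let the fingers close. It gives the time, the measured TCP pose, the force, the opening and the grip force at its end, in the units of the state.
- ctrl.get_state(): the state, without advancing time (a new reading comes with each control period).
- ctrl.get_image(name): name is "scene" or "side" or "wrist"; returns (picture, depth): 400x640x3 uint8, blue, green, red; 400x640 float32, m along the optical axis (not along the pixel's ray), 0 where there is no reading.
- ctrl.camera_info(name): a dict with "intrinsics" (3x3 intrinsics, pixels), "R" (3x3) and "t" (3): a world point X has camera coordinates R X + t. Camera axes: x right, y down, z forward; pixel columns grow to the right and rows downward; lengths in m; the calibration is good to about 2 mm. A picture is of the moment at which its call begins: read the wrist's pose just before it. camera_info takes no time and is no camera call; for the wrist camera it gives the pose at the moment of the call.
- ctrl.close_job(): hands the job in; it is judged then, once.
The state is a dict: "time": time; "joint_positions": joint angles; "qd": joint speeds; "joint_torque": joint torques, N m; "position": TCP position; "tool_rot": TCP orientation; "ft_force": force on the tool from outside, world axes, zero at the start; "torque": the same for the moment, N m; "grip_width": opening from 0.0 (shut) to 1.0 (fully open); "grip_force": force on a finger pad.
Only numpy, scipy, OpenCV 4.12 (cv2) and the standard library are available. Lean on these libraries where they do the work, as an engineer would, in place of code of your own. Each camera call takes 0.05 s, during which the arm holds its last target. There are 200 camera calls.

## Working session

There is one attempt and no reset: what is moved stays moved. The work goes in short steps, Python scripts to look and compute and a shell command to move; the robot and the scene stay as the last step left them, time stands still between calls to the robot, and variables do not carry over. Pictures are saved under pics/ and viewed, at most 14 in all, crops included, and the job is handed in when it is done.

```bash
mkdir -p pics
python3 - <<'E'
from bench import ctrl
import cv2
s=ctrl.get_state();print(s)
for n in("scene","side"):
    i,d=ctrl.get_image(n);cv2.imwrite(f"pics/{n}0.png",i);c=ctrl.camera_info(n);print(n,c)
E
```

```text
{'time': 0.0, 'joint_positions': array([ 1.33210107,  0.32183095, -0.07009634,  1.45165468,  0.02257561,
        1.37078223, -0.05692514]), 'qd': array([ 0.00022126, -0.0001869 ,  0.00208594,  0.00057265, -0.00079012,
       -0.0004378 ,  0.00025348]), 'joint_torque': array([-7.81028521e-04, -4.91299438e+01, -4.04430740e-01, -3.12535250e+01,
       -6.39495696e-02,  4.35906218e-02,  1.52130874e-04]), 'position': array([ 0.16238869, -0.62877217,  0.19176668]), 'tool_rot': array([-3.11467979e+00, -3.95815810e-01,  4.80935684e-04]), 'ft_force': array([-0.11717802, -0.82698911,  0.61364856]), 'torque': array([-0.01909293,  0.00720306,  0.01520695]), 'grip_force': 0.0, 'grip_width': 1.0023017684720088}
scene {'intrinsics': array([[473.05928513,   0.        , 319.47123915],
       [  0.        , 473.05928513, 209.30591551],
       [  0.        ,   0.        ,   1.        ]]), 'R': array([[-0.5098177 ,  0.8602419 , -0.00835454],
       [ 0.72132654,  0.42215784, -0.54906355],
       [-0.46880054, -0.28594867, -0.83573884]]), 't': array([ 0.29774668, -0.36607854,  1.55883272])}
side {'intrinsics': array([[374.77221941,   0.        , 316.34056611],
       [  0.        , 374.77221941, 203.22175179],
       [  0.        ,   0.        ,   1.        ]]), 'R': array([[ 8.04827770e-01, -5.93507917e-01, -7.82316651e-04],
       [-3.63617687e-01, -4.92041965e-01, -7.90997397e-01],
       [ 4.69078285e-01,  6.36901136e-01, -6.11819013e-01]]), 't': array([-0.44919811,  0.23054736,  0.66131508])}
```

View pics/scene0.png

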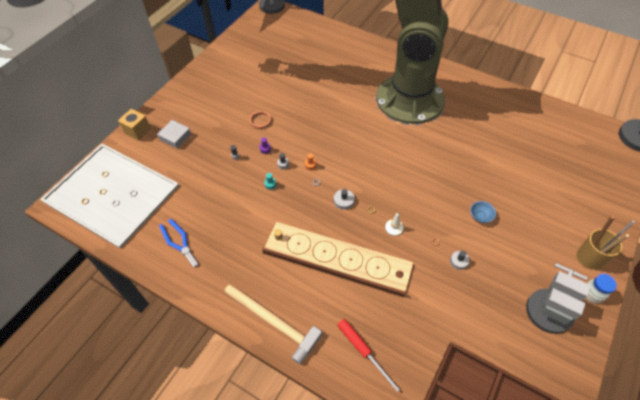

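View pics/side0.png

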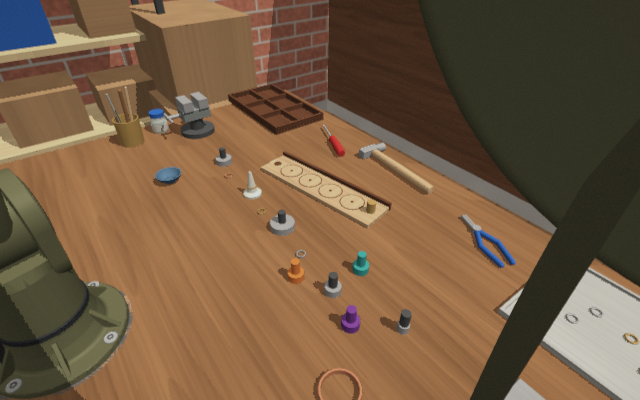

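The scene picture shows steel punches at about (234,153), (283,161), (344,198) and (460,260), with the cone at (395,226) and the brass stop at (279,236). The look-alikes are purple (265,146), orange (310,161) and turquoise (270,181). I'll check the choice in a close crop.

Run:
```python
import cv2
i=cv2.imread("pics/scene0.png")
cv2.imwrite("pics/crop0.png",cv2.resize(i[130:300,220:480],None,fx=3,fy=3,interpolation=cv2.INTER_CUBIC))
i=cv2.imread("pics/side0.png")
cv2.imwrite("pics/crop1.png",cv2.resize(i[140:340,200:430],None,fx=3,fy=3,interpolation=cv2.INTER_CUBIC))
```

```text
(no output)
```

View pics/crop0.png

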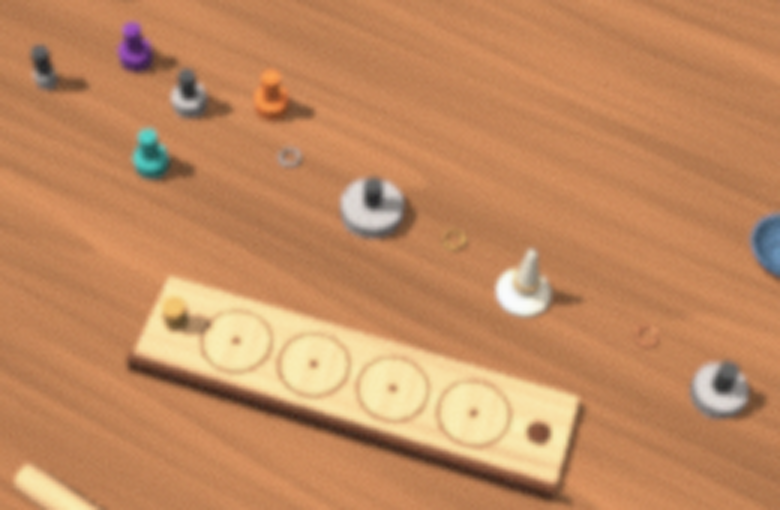

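View pics/crop1.png

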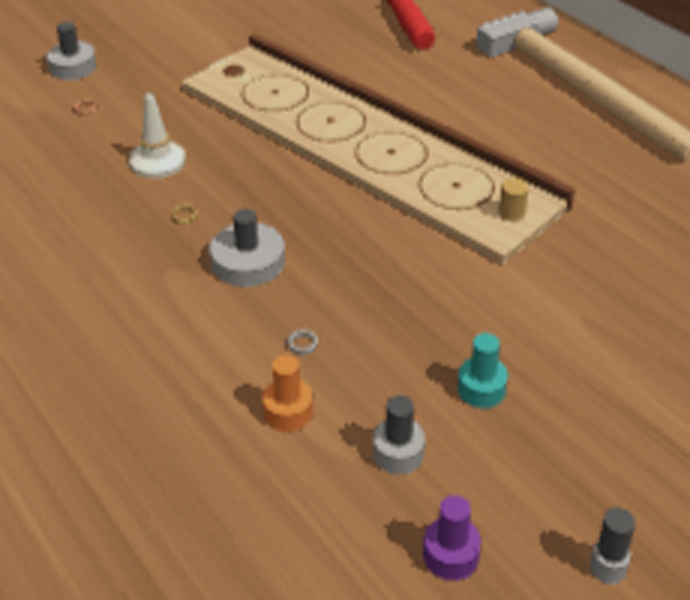

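```bash
cat > h.py <<'E'
from bench import ctrl
import numpy as np
def plane(n,u,v,z,c=None):
    c=c or ctrl.camera_info(n);K,R,t=c["intrinsics"],c["R"],c["t"]
    o=-R.T@t; d=R.T@np.linalg.solve(K,[u,v,1]); return o+d*(z-o[2])/d[2]
E
python3 - <<'E'
from h import *
P=dict(d0=((235,341),(456,185),.012),d1=((314,364),(391,152),.012),d2=((393,388),(330,121),.012),d3=((473,413),(275,92),.012),
p22=((40,51),(618,519),.048),p34=((186,76),(400,405),.048),p46=((729,369),(67,29),.048),p58=((373,184),(245,217),.048),cone=((531,252),(149,96),.072),
org=((270,76),(286,363),.048),pur=((133,31),(454,506),.048),teal=((148,135),(486,341),.048))
for k,(a,b,z) in P.items():
    A=plane("scene",220+(a[0]-1)/3,130+(a[1]-1)/3,z);B=plane("side",200+(b[0]-1)/3,140+(b[1]-1)/3,z)
    print(k,A.round(4),B.round(4),((A+B)/2).round(4)[:2])
from scipy.spatial.transform import Rotation as R
print(R.from_rotvec(ctrl.get_state()["tool_rot"]).as_matrix().round(3))
c=ctrl.camera_info("wrist");print(c)
E
```

```text
d0 [ 0.655  -0.0237  0.012 ] [ 0.652  -0.0229  0.012 ] [ 0.6535 -0.0233]
d1 [0.6396 0.0478 0.012 ] [0.6373 0.047  0.012 ] [0.6384 0.0474]
d2 [0.6254 0.1183 0.012 ] [0.6225 0.1178 0.012 ] [0.6239 0.1181]
d3 [0.6118 0.1884 0.012 ] [0.609  0.1881 0.012 ] [0.6104 0.1883]
p22 [ 0.4932 -0.3481  0.048 ] [ 0.4896 -0.3496  0.048 ] [ 0.4914 -0.3489]
p34 [ 0.4477 -0.2074  0.048 ] [ 0.4427 -0.2094  0.048 ] [ 0.4452 -0.2084]
p46 [0.4845 0.3598 0.048 ] [0.48   0.3528 0.048 ] [0.4823 0.3563]
p58 [0.4686 0.0102 0.048 ] [0.4645 0.0075 0.048 ] [0.4665 0.0088]
cone [0.4782 0.1705 0.072 ] [0.4711 0.1663 0.072 ] [0.4746 0.1684]
org [ 0.4069 -0.1375  0.048 ] [ 0.4052 -0.137   0.048 ] [ 0.406  -0.1372]
pur [ 0.4259 -0.2841  0.048 ] [ 0.4204 -0.2875  0.048 ] [ 0.4232 -0.2858]
teal [ 0.5256 -0.199   0.048 ] [ 0.5238 -0.1996  0.048 ] [ 0.5247 -0.1993]
[[ 0.968  0.25  -0.001]
 [ 0.25  -0.968  0.002]
 [-0.    -0.002 -1.   ]]
{'intrinsics': array([[324.81170618,   0.        , 317.14292405],
       [  0.        , 324.81170618, 201.27609572],
       [  0.        ,   0.        ,   1.        ]]), 'R': array([[ 0.24905051, -0.96848921, -0.00157938],
       [-0.92182033, -0.23754894,  0.3062969 ],
       [-0.29702042, -0.0748275 , -0.95193472]]), 't': array([-0.64956557, -0.03692471,  0.39275434])}
```

```bash
cat >> h.py <<'E'
from scipy.spatial.transform import Rotation as Ro
def delta(xyz):
    s=ctrl.get_state();M=Ro.from_rotvec(s["tool_rot"]).as_matrix()
    print("t",round(s["time"],2),"pos",s["position"].round(4),"tool delta mm",(M.T@(np.array(xyz)-s["position"])*1000).round(1),"zaxis",M[:,2].round(3),"y",M[:,1].round(3))
E
python3 -m handwheel '[[0.05,0.0485,-0.0236,0,0,0,0],[0.05,0.0485,-0.0236,0,0,0,0],[0.05,0.0485,-0.0236,0,0,0,0],[0.05,0.0485,-0.0236,0,0,0,0],[0.05,0.0485,-0.0236,0,0,0,0],[0.05,0.0485,-0.0236,0,0,0,0],[0.05,0.0485,-0.0236,0,0,0,0],[0.05,0.0485,-0.0236,0,0,0,0],[0.05,0,0,0,0,0,0],[0.05,0,0,0,0,0,0]]' 15
python3 - <<'E'
from h import *
import cv2
delta((.4914,-.3489,.15))
c=ctrl.camera_info("wrist");i,d=ctrl.get_image("wrist");cv2.imwrite("pics/w1.png",i)
K,R,t=c["intrinsics"],c["R"],c["t"]
for n,p in dict(p22=(.4914,-.3489,.048),p34=(.4452,-.2084,.048),teal=(.5247,-.1993,.048)).items():
    q=K@(R@np.array(p)+t);print(n,(q[:2]/q[2]).round(1))
E
```

```text
time: 1.35
position: [0.4903, -0.3499, 0.1923]
tool_rot: [3.116, 0.396, -0.002]
ft_force: [-0.6, -0.7, -0.1]
grip_width: 0.576
grip_force: 0.0
t 1.35 pos [ 0.4903 -0.3499  0.1923] tool delta mm [ 1.3 -0.7 42.3] zaxis [-0.001 -0.    -1.   ] y [ 0.25  -0.968 -0.   ]
p22 [316.1 178.7]
p34 [178.7 187.5]
teal [179.3 111. ]
```

View pics/w1.png

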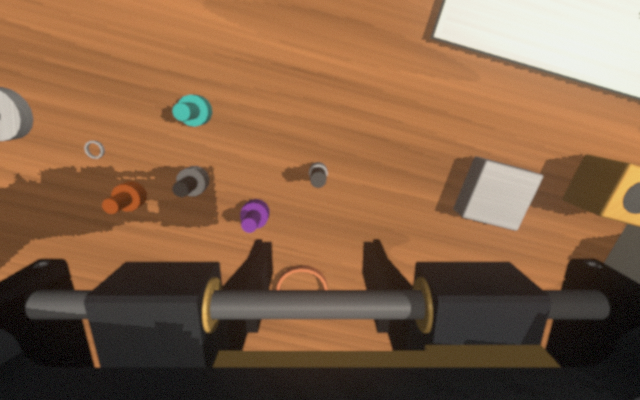

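```bash
python3 -m handwheel '[[0.05,0.001,0,0.05,0,0,0],[0.05,0,0,0.05,0,0,0],[0.05,0,0,0.045,0,0,0],[0.05,0,0,0.024,0,0,0],[0.05,0,0,0,0,0,0],[0,0,0,0,0,0,0],[0,0,0,0,0,0,0],[0,0,0,0,0,0,0],[0,0,0,0,0,0,0]]' 25
python3 - <<'E'
from h import *
delta((.6535,-.0233,.12))
E
```

```text
time: 2.52
position: [0.4923, -0.3495, 0.0245]
tool_rot: [3.116, 0.396, 0.001]
ft_force: [0.1, -0.2, -1.0]
grip_width: 0.206
grip_force: 0.0
t 2.52 pos [ 0.4923 -0.3495  0.0245] tool delta mm [ 237.8 -275.4  -95.6] zaxis [ 0.001 -0.001 -1.   ] y [ 0.25  -0.968  0.001]
```

```bash
python3 -m handwheel '[[0,0,0,0,0,0,0],[0,0,0,0,0,0,0],[0,0,0,-0.04,0,0,0],[0,0,0,-0.055,0,0,0],[0,0.04,-0.046,0,0,0,0],[0,0.04,-0.046,0,0,0,0],[0,0.04,-0.046,0,0,0,0],[0,0.04,-0.046,0,0,0,0],[0,0.04,-0.046,0,0,0,0],[0,0.0378,-0.0454,0,0,0,0],[0,0,0,0,0,0,0],[0,0,0,0,0,0,0]]' 25
python3 - <<'E'
from h import *
import cv2
delta((.6535,-.0233,.0375))
c=ctrl.camera_info("wrist");i,d=ctrl.get_image("wrist");cv2.imwrite("pics/w2.png",i)
K,R,t=c["intrinsics"],c["R"],c["t"]
for p in [(.6535,-.0233),(.6384,.0474),(.6239,.1181),(.6104,.1883)]:
    q=K@(R@np.array(p+(.012,))+t);print((q[:2]/q[2]).round(1))
E
```

```text
time: 4.03
position: [0.6531, -0.0235, 0.1184]
tool_rot: [3.116, 0.397, -0.001]
ft_force: [-0.1, -0.5, 0.3]
grip_width: 0.007
grip_force: 0.0
t 4.03 pos [ 0.6531 -0.0235  0.1184] tool delta mm [ 0.6 -0.2 80.9] zaxis [-0.001 -0.001 -1.   ] y [ 0.251 -0.968  0.001]
[316.6 189.1]
[240.7 186.1]
[164.3 182.5]
[ 88.  177.9]
```

View pics/w2.png

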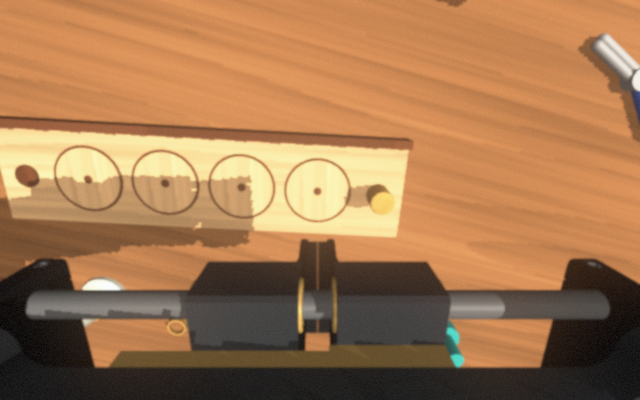

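The grip came up empty. The ring dots at (317,191), (241,187), (165,183) and (88,179) fit my positions within 1–2 px. I'll check whether punch 22 is still where it stood.

Run:
```python
from h import *
import cv2
i,d=ctrl.get_image("side");a=cv2.resize(i[240:360,280:430],None,fx=3,fy=3,interpolation=cv2.INTER_CUBIC)
i,d=ctrl.get_image("scene");b=cv2.resize(i[130:210,220:320],None,fx=3.5,fy=4.5,interpolation=cv2.INTER_CUBIC)
cv2.imwrite("pics/c2.png",np.hstack([a,b]))
```

```text
(no output)
```

View pics/c2.png

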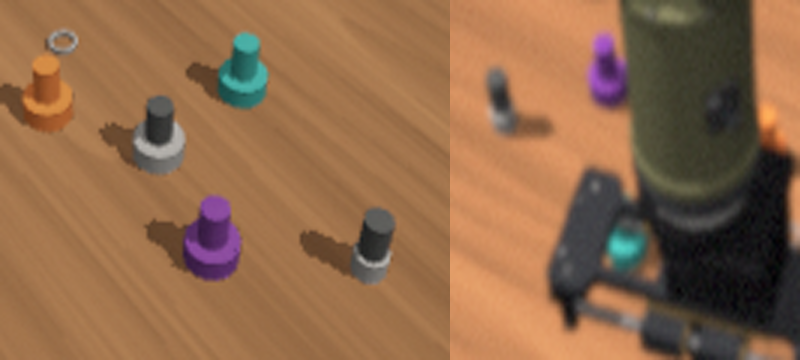

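Punch 22 still stands in place, with its top at side px (406,312), the same as before. I'll try punch 58, which is nearer, and check the grip force before lifting.

Run:
```python
from h import *
s=ctrl.get_state();M=Ro.from_rotvec(s["tool_rot"]).as_matrix()
c=ctrl.camera_info("wrist")
for b in (0,.019):
    q=c["intrinsics"]@(c["R"]@(s["position"]-M[:,2]*b)+c["t"]);print((q[:2]/q[2]).round(1))
delta((.4665,.0088,.1184))
```

```text
[316.5 234.8]
[316.5 247.8]
t 4.17 pos [ 0.653  -0.0256  0.1187] tool delta mm [-172.2  -79.4    0.3] zaxis [-0.    -0.001 -1.   ] y [ 0.247 -0.969  0.001]
```

```bash
python3 -m handwheel '[[0.05,-0.043,-0.0195,0,0,0,0],[0.05,-0.043,-0.0195,0,0,0,0],[0.05,-0.043,-0.0195,0,0,0,0],[0.05,-0.043,-0.0195,0,0,0,0],[0.05,0,0,0.03,0,0,0],[0.05,0,0,0.04,0,0,0],[0.05,0,0,0.024,0,0,0],[0.05,0,0,0,0,0,0],[0,0,0,0,0,0,0],[0,0,0,0,0,0,0],[0,0,0,0,0,0,0],[0,0,0,0,0,0,0]]' 30
python3 -m handwheel '[[0,0,0,0,0,0,0],[0,0,0,0,0,0,0],[0,0,0,0,0,0,0],[0,0,0,0,0,0,0]]' 30
python3 - <<'E'
from h import *
delta((.4665,.0088,.022))
E
```

```text
time: 5.68
position: [0.4676, 0.0093, 0.0253]
tool_rot: [3.116, 0.396, 0.001]
ft_force: [-0.2, -0.4, 0.1]
grip_width: 0.205
grip_force: 0.0
time: 6.18
position: [0.4673, 0.0094, 0.0248]
tool_rot: [3.116, 0.396, -0.0]
ft_force: [1.0, 0.4, -0.1]
grip_width: 0.004
grip_force: 0.0
t 6.17 pos [0.4673 0.0094 0.0248] tool delta mm [-0.9  0.3  2.8] zaxis [-0. -0. -1.] y [ 0.25  -0.968  0.   ]
```

Run:
```python
from h import *
import cv2
i,d=ctrl.get_image("wrist")
j,d=ctrl.get_image("side")
cv2.imwrite("pics/c3.png",np.vstack([i[150:350,120:520],cv2.resize(j[180:280,200:400],None,fx=2,fy=2,interpolation=cv2.INTER_CUBIC)]))
```

```text
(no output)
```

View pics/c3.png

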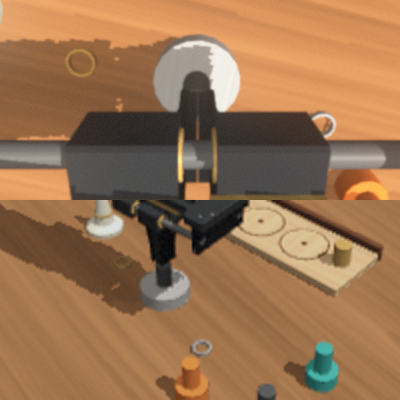

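Run:
```python
from h import *
import cv2
s=ctrl.get_state();p=s["position"];print(p)
for n in("side","scene"):
    c=ctrl.camera_info(n)
    for dz in(0,.01,.02,.03):
        X=c["R"]@(p+[0,0,dz])+c["t"];q=c["intrinsics"]@X;print(n,dz,(q[:2]/q[2]).round(1),X[2].round(3))
c=ctrl.camera_info("side")
for z in(.018,.048):
    q=c["intrinsics"]@(c["R"]@np.array([.4665,.0088,z])+c["t"]);print("p58",z,(q[:2]/q[2]).round(1))
i,d=ctrl.get_image("wrist");print(d[200:330:6,317].round(3))
i,d=ctrl.get_image("side");cv2.imwrite("pics/c4.png",cv2.resize(i[170:250,240:320],None,fx=7,fy=7,interpolation=cv2.INTER_CUBIC))
```

```text
[0.46724059 0.00935379 0.02478816]
side 0 [282.5 218.9] 0.871
side 0.01 [282.2 215.6] 0.865
side 0.02 [282.  212.2] 0.859
side 0.03 [281.7 208.8] 0.853
scene 0 [343.7 195.4] 1.316
scene 0.01 [343.8 193.3] 1.308
scene 0.02 [343.9 191.2] 1.3
scene 0.03 [344.1 189.1] 1.291
p58 0.018 [282.5 221.4]
p58 0.048 [281.8 211.4]
[0.209 0.21  0.211 0.213 0.206 0.197 0.188 0.177 0.169 0.163 0.157 0.157
 0.157 0.158 0.159 0.091 0.089 0.088 0.087 0.09  0.258 0.259]
```

View pics/c4.png

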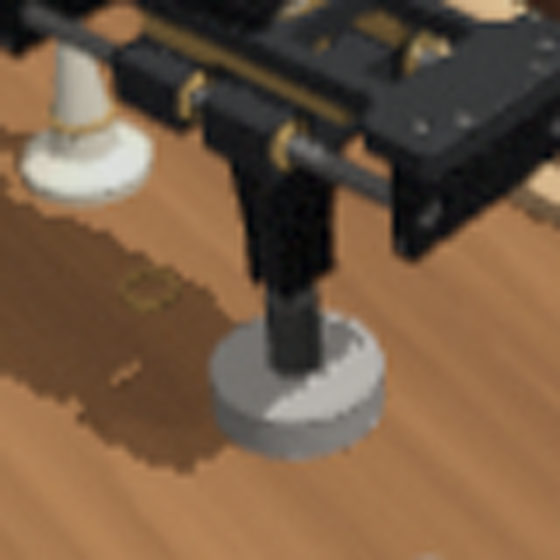

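Enlarged, the shut fingers end at side px about (281,211), just at the top of the shank. So the real tips sit about 22 mm above the reported TCP, and both grasps closed above the shank. I'll check this with wrist depth.

Run:
```python
from h import *
c=ctrl.camera_info("wrist");i,d=ctrl.get_image("wrist")
for v in(195,206,218,230,236,242,248,254,260,266):
    X=c["R"].T@(np.linalg.solve(c["intrinsics"],[317,v,1])*d[v,317]-c["t"]);print(v,X.round(4),i[v,317])
for u,v in((200,320),(420,180)):
    X=c["R"].T@(np.linalg.solve(c["intrinsics"],[u,v,1])*d[v,u]-c["t"]);print(u,v,X.round(4))
```

```text
195 [0.4915 0.0152 0.0189] [171 181 190]
206 [0.4842 0.0134 0.0184] [147 159 166]
218 [0.4761 0.0113 0.0182] [148 156 165]
230 [0.4751 0.011  0.0358] [64 70 78]
236 [0.4748 0.0109 0.0441] [62 68 74]
242 [0.4764 0.0113 0.0558] [60 66 73]
248 [0.4765 0.0114 0.0634] [52 58 66]
254 [0.4763 0.0113 0.0699] [58 62 69]
260 [0.4769 0.0115 0.0773] [55 60 66]
266 [0.474  0.0107 0.0777] [67 70 77]
200 320 [0.4904 0.0451 0.1489]
420 180 [ 0.5142 -0.0517  0.001 ]
```

```bash
python3 -m handwheel '[[0.05,0,0,-0.008,0,0,0],[0.05,0,0,0,0,0,0],[0.05,0,0,0,0,0,0],[0.05,0,0,0,0,0,0],[0.05,0,0,0,0,0,0],[0.05,0,0,0,0,0,0],[0.05,0,0,0.018,0,0,0],[0.05,0,0,0.01,0,0,0],[0.05,0,0,0,0,0,0]]' 30
python3 -m handwheel '[[0.05,0,0,0.005,0,0,0],[0,0,0,0,0,0,0],[0,0,0,0,0,0,0],[0,0,0,0,0,0,0],[0,0,0,0,0,0,0],[0,0,0,0,0,0,0],[0,0,0,0,0,0,0]]' 30
python3 - <<'E'
from h import *
delta((.6104,.1883,.12))
E
```

```text
time: 7.55
position: [0.4664, 0.0094, 0.0041]
tool_rot: [-3.116, -0.396, 0.003]
ft_force: [0.5, 0.1, -0.4]
grip_width: 0.574
grip_force: 0.0
time: 8.43
position: [0.4673, 0.0096, -0.0001]
tool_rot: [-3.116, -0.396, -0.0]
ft_force: [0.3, 0.9, 1.6]
grip_width: 0.198
grip_force: 30.0
t 8.43 pos [ 4.673e-01  9.600e-03 -1.000e-04] tool delta mm [ 183.2 -137.3 -120. ] zaxis [ 0.  0. -1.] y [ 0.25  -0.968 -0.   ]
```

```bash
python3 -m handwheel '[[0,0,0,-0.04,0,0,0],[0,0,0,-0.05,0,0,0],[0,0.0458,-0.0343,0,0,0,0],[0,0.0458,-0.0343,0,0,0,0],[0,0.0458,-0.0343,0,0,0,0],[0,0.0458,-0.0343,0,0,0,0],[0,0,0,0,0,0,0],[0,0,0,0.04,0,0,0],[0,0,0,0.03,0,0,0],[0,0,0,0,0,0,0]]' 30
python3 - <<'E'
from h import *
delta((.6104,.1883,.012))
E
```

```text
time: 9.68
position: [0.6068, 0.1856, 0.0159]
tool_rot: [3.115, 0.395, -0.013]
ft_force: [-0.0, -0.5, -4.3]
grip_width: 0.194
grip_force: 30.0
t 9.68 pos [0.6068 0.1856 0.0159] tool delta mm [ 4.2 -1.7  3.9] zaxis [-0.008 -0.003 -1.   ] y [ 0.25  -0.968  0.001]
```

```bash
python3 -m handwheel '[[0,0.004,-0.0015,0,0,0,0],[0,0,0,0,0,0,0],[0,0,0,0,0,0,0]]' 30
python3 - <<'E'
from h import *
delta((.6104,.1883,.012))
E
```

```text
time: 10.05
position: [0.6146, 0.1907, 0.0211]
tool_rot: [-3.117, -0.396, -0.003]
ft_force: [-0.6, -0.5, -4.1]
grip_width: 0.191
grip_force: 30.0
t 10.05 pos [0.6146 0.1907 0.0211] tool delta mm [-4.7  1.3  9.1] zaxis [ 0.002  0.    -1.   ] y [ 0.25  -0.968  0.   ]
```

```bash
python3 -m handwheel '[[0,-0.0045,0.0013,0.006,0,0,0],[0,0,0,0,0,0,0],[0,0,0,0,0,0,0],[0,0,0,0.003,0,0,0],[0,0,0,0,0,0,0],[0,0,0,0,0,0,0]]' 30
python3 - <<'E'
from h import *
delta((.6104,.1883,.012))
E
```

```text
time: 10.8
position: [0.6101, 0.1886, 0.0122]
tool_rot: [3.116, 0.396, 0.001]
ft_force: [-3.9, -0.3, 6.0]
grip_width: 0.197
grip_force: 30.0
t 10.8 pos [0.6101 0.1886 0.0122] tool delta mm [0.3 0.3 0.2] zaxis [ 0.001 -0.    -1.   ] y [ 0.25  -0.968  0.   ]
```

```bash
python3 -m handwheel '[[0.05,0,0,0,0,0,0],[0.05,0,0,0,0,0,0],[0.05,0,0,0,0,0,0],[0.05,0,0,0,0,0,0],[0.05,0,0,-0.02,0,0,0],[0.05,0,0,-0.05,0,0,0],[0.05,0,0,-0.02,0,0,0],[0.05,0,0,0,0,0,0]]' 30
python3 - <<'E'
from h import *
delta((.4823,.3563,.10))
E
```

```text
time: 11.8
position: [0.6113, 0.1887, 0.1034]
tool_rot: [-3.116, -0.396, -0.007]
ft_force: [-0.7, -0.2, -1.5]
grip_width: 0.575
grip_force: 0.0
t 11.8 pos [0.6113 0.1887 0.1034] tool delta mm [ -83.  -194.5    3. ] zaxis [ 0.004  0.001 -1.   ] y [ 0.25  -0.968  0.   ]
```

```bash
python3 -m handwheel '[[0.05,-0.0207,-0.0486,0,0,0,0],[0.05,-0.0207,-0.0486,0,0,0,0],[0.05,-0.0207,-0.0486,0,0,0,0],[0.05,-0.0207,-0.0486,0,0,0,0],[0.05,0,0,0,0,0,0],[0.05,0,0,0,0,0,0],[0.05,0,0,0,0,0,0]]' 30
cat >> h.py <<'E'
def cloud():
    c=ctrl.camera_info("wrist");i,d=ctrl.get_image("wrist")
    v,u=np.nonzero(d>0);r=np.linalg.solve(c["intrinsics"],np.array([u,v,np.ones(len(u))]))*d[v,u]
    return c["R"].T@(r-c["t"][:,None])
def feet(x,y,z0=0.):
    "centre of shank top and foot top near x,y, support height z0"
    P=cloud();n=np.hypot(P[0]-x,P[1]-y)<.04
    for a,b in((.0465,.0495),(.0165,.0195)):
        Q=P[:,n&(P[2]>z0+a)&(P[2]<z0+b)]
        print("z",a,"n",Q.shape[1],"median",np.median(Q,1).round(4),"min",Q.min(1).round(4)[:2],"max",Q.max(1).round(4)[:2])
E
python3 - <<'E'
from h import *
feet(.4823,.3563)
delta((.4823,.3563,0))
E
```

```text
time: 12.68
position: [0.4821, 0.3536, 0.0999]
tool_rot: [3.116, 0.391, -0.001]
ft_force: [0.3, -0.6, -0.2]
grip_width: 0.573
grip_force: 0.0
z 0.0465 n 347 median [0.4831 0.3597 0.0485] min [0.4744 0.351 ] max [0.4917 0.3681]
z 0.0165 n 1350 median [0.4877 0.3616 0.0184] min [0.4606 0.3368] max [0.5056 0.3821]
t 12.72 pos [0.4821 0.3538 0.1001] tool delta mm [  0.9  -2.5 100.1] zaxis [-0.001 -0.001 -1.   ] y [ 0.247 -0.969  0.001]
```

```bash
python3 -m handwheel '[[0.05,0.0024,-0.0055,0,0,0,0],[0.05,0,0,0.04,0,0,0],[0.05,0,0,0.04,0,0,0],[0.05,0,0,0.0195,0,0,0],[0.05,0,0,0,0,0,0],[0,0,0,0,0,0,0],[0,0,0,0,0,0,0],[0,0,0,0,0,0,0],[0,0,0,0,0,0,0],[0,0,0,0,0,0,0],[0,0,0,0,0,0,0]]' 30
python3 - <<'E'
from h import *
delta((.6239,.1181,.02))
E
```

```text
time: 14.1
position: [0.4825, 0.3611, 0.0017]
tool_rot: [3.116, 0.395, 0.001]
ft_force: [0.5, -2.6, 4.0]
grip_width: 0.195
grip_force: 30.0
t 14.1 pos [0.4825 0.3611 0.0017] tool delta mm [ 76.3 270.6 -18. ] zaxis [ 0.001 -0.001 -1.   ] y [ 0.25  -0.968  0.001]
```

```bash
python3 -m handwheel '[[0,0,0,-0.045,0,0,0],[0,0,0,-0.05,0,0,0],[0,0.0127,0.0451,0,0,0,0],[0,0.0127,0.0451,0,0,0,0],[0,0.0127,0.0451,0,0,0,0],[0,0.0127,0.0451,0,0,0,0],[0,0.0127,0.0451,0,0,0,0],[0,0.0127,0.0451,0,0,0,0],[0,0,0,0,0,0,0],[0,0,0,0.04,0,0,0],[0,0,0,0.03,0,0,0],[0,0,0,0,0,0,0]]' 30
python3 -m handwheel '[[0,0,0,0,0,0,0],[0,0,0,0,0,0,0]]' 30
python3 - <<'E'
from h import *
delta((.6239,.1181,.013))
E
```

```text
time: 15.6
position: [0.6198, 0.1189, 0.0228]
tool_rot: [-3.116, -0.398, 0.012]
ft_force: [-0.6, 1.0, -2.2]
grip_width: 0.198
grip_force: 30.0
time: 15.85
position: [0.6246, 0.1193, 0.0281]
tool_rot: [-3.116, -0.397, -0.005]
ft_force: [-0.0, -0.2, -2.2]
grip_width: 0.2
grip_force: 30.0
t 15.85 pos [0.6246 0.1193 0.0281] tool delta mm [-1.1  1.  15.1] zaxis [ 0.003  0.001 -1.   ] y [ 0.25  -0.968  0.   ]
```

```bash
python3 -m handwheel '[[0,-0.001,0.001,0.01,0,0,0],[0,0,0,0.003,0,0,0],[0,0,0,0.002,0,0,0],[0,0,0,0,0,0,0],[0,0,0,0,0,0,0]]' 30
python3 - <<'E'
from h import *
delta((.6239,.1181,.013))
E
```

```text
time: 16.48
position: [0.6226, 0.1168, 0.0137]
tool_rot: [3.115, 0.395, -0.001]
ft_force: [-5.8, -2.6, 11.7]
grip_width: 0.196
grip_force: 30.0
t 16.48 pos [0.6226 0.1168 0.0137] tool delta mm [ 1.6 -1.   0.7] zaxis [-0.    -0.002 -1.   ] y [ 0.25  -0.968  0.002]
```

Punch 46 is on the board. I'll release it and go to punch 34.

```bash
python3 -m handwheel '[[0.05,0,0,0,0,0,0],[0.05,0,0,0,0,0,0],[0.05,0,0,0,0,0,0],[0.05,0,0,0,0,0,0],[0.05,0,0,-0.02,0,0,0],[0.05,0,0,-0.05,0,0,0],[0.05,0,0,-0.02,0,0,0],[0.05,0,0,0,0,0,0]]' 30
python3 - <<'E'
from h import *
feet(.6239,.1181,.012)
feet(.6104,.1883,.012)
delta((.4452,-.2084,.10))
E
```

```text
time: 17.48
position: [0.6242, 0.1178, 0.1039]
tool_rot: [3.116, 0.396, 0.007]
ft_force: [-0.4, 0.1, -0.7]
grip_width: 0.573
grip_force: 0.0
z 0.0465 n 356 median [0.6229 0.116  0.0604] min [0.6137 0.1075] max [0.6313 0.1246]
z 0.0165 n 1396 median [0.6277 0.1185 0.0305] min [0.5995 0.093 ] max [0.6453 0.1385]
z 0.0465 n 391 median [0.6097 0.1873 0.0605] min [0.6005 0.1788] max [0.6178 0.1963]
z 0.0165 n 2596 median [0.6144 0.1847 0.0304] min [0.5805 0.1587] max [0.6378 0.2161]
t 17.57 pos [0.622  0.117  0.1005] tool delta mm [-252.6  270.9    0.9] zaxis [-0.001 -0.001 -1.   ] y [ 0.25  -0.968  0.   ]
```

```bash
python3 -m handwheel '[[0.05,-0.0421,0.0452,0,0,0,0],[0.05,-0.0421,0.0452,0,0,0,0],[0.05,-0.0421,0.0452,0,0,0,0],[0.05,-0.0421,0.0452,0,0,0,0],[0.05,-0.0421,0.0452,0,0,0,0],[0.05,-0.0421,0.0452,0,0,0,0],[0.05,0,0,0,0,0,0],[0.05,0,0,0,0,0,0],[0.05,0,0,0,0,0,0],[0.05,0,0,0,0,0,0]]' 30
python3 - <<'E'
from h import *
feet(.4452,-.2084)
delta((.4452,-.2084,0))
E
```

```text
time: 18.82
position: [0.4465, -0.207, 0.1011]
tool_rot: [-3.116, -0.4, 0.0]
ft_force: [-0.1, 0.4, -0.6]
grip_width: 0.576
grip_force: 0.0
z 0.0465 n 339 median [ 0.4438 -0.2101  0.0484] min [ 0.4352 -0.2188] max [ 0.4527 -0.2013]
z 0.0165 n 548 median [ 0.4497 -0.2066  0.0184] min [ 0.428  -0.2265] max [ 0.4603 -0.1935]
t 18.88 pos [ 0.4465 -0.2072  0.1012] tool delta mm [ -1.5   0.8 101.2] zaxis [-0.  0. -1.] y [ 0.252 -0.968 -0.   ]
```

```bash
python3 -m handwheel '[[0.05,-0.0031,0.0021,0,0,0,0],[0.05,0,0,0.04,0,0,0],[0.05,0,0,0.04,0,0,0],[0.05,0,0,0.02,0,0,0],[0.05,0,0,0,0,0,0],[0,0,0,0,0,0,0],[0,0,0,0,0,0,0],[0,0,0,0,0,0,0],[0,0,0,0,0,0,0],[0,0,0,0,0,0,0],[0,0,0,0,0,0,0]]' 30
python3 - <<'E'
from h import *
delta((.6384,.0474,.02))
E
```

```text
time: 20.25
position: [0.4437, -0.211, 0.0016]
tool_rot: [3.116, 0.396, 0.0]
ft_force: [-1.0, 1.1, 2.7]
grip_width: 0.197
grip_force: 29.9
t 20.25 pos [ 0.4437 -0.211   0.0016] tool delta mm [ 253.2 -201.5  -18.4] zaxis [ 0. -0. -1.] y [ 0.25  -0.968  0.   ]
```

```bash
python3 -m handwheel '[[0,0,0,-0.045,0,0,0],[0,0,0,-0.05,0,0,0],[0,0.0422,-0.0336,0,0,0,0],[0,0.0422,-0.0336,0,0,0,0],[0,0.0422,-0.0336,0,0,0,0],[0,0.0422,-0.0336,0,0,0,0],[0,0.0422,-0.0336,0,0,0,0],[0,0.0422,-0.0336,0,0,0,0],[0,0,0,0,0,0,0],[0,0,0,0.04,0,0,0],[0,0,0,0.03,0,0,0],[0,0,0,0,0,0,0]]' 30
python3 -m handwheel '[[0,0,0,0,0,0,0],[0,0,0,0,0,0,0],[0,0,0,0,0,0,0]]' 30
python3 - <<'E'
from h import *
delta((.6384,.0474,.013))
E
```

```text
time: 21.75
position: [0.6349, 0.0454, 0.0229]
tool_rot: [3.116, 0.394, -0.011]
ft_force: [-0.1, -0.3, -2.4]
grip_width: 0.196
grip_force: 29.9
time: 22.12
position: [0.6391, 0.0473, 0.0277]
tool_rot: [3.116, 0.396, 0.003]
ft_force: [0.5, -0.4, -2.6]
grip_width: 0.196
grip_force: 29.9
t 22.12 pos [0.6391 0.0473 0.0277] tool delta mm [-0.7 -0.3 14.7] zaxis [ 0.002 -0.    -1.   ] y [ 0.25  -0.968  0.001]
```

```bash
python3 -m handwheel '[[0,0,0,0.01,0,0,0],[0,0,0,0.003,0,0,0],[0,0,0,0.0015,0,0,0],[0,0,0,0,0,0,0],[0,0,0,0,0,0,0],[0.05,0,0,0,0,0,0],[0.05,0,0,0,0,0,0],[0.05,0,0,0,0,0,0],[0.05,0,0,0,0,0,0],[0.05,0,0,-0.02,0,0,0],[0.05,0,0,-0.05,0,0,0],[0.05,0,0,-0.02,0,0,0]]' 30
python3 -m handwheel '[[0.05,0,0,0,0,0,0],[0.05,0,0,0,0,0,0]]' 30
python3 - <<'E'
from h import *
feet(.6384,.0474,.012)
delta((.4914,-.3489,.10))
E
```

```text
time: 23.62
position: [0.6405, 0.048, 0.1065]
tool_rot: [3.116, 0.396, 0.01]
ft_force: [-1.4, 0.1, 0.1]
grip_width: 0.574
grip_force: 0.0
time: 23.88
position: [0.6372, 0.047, 0.1006]
tool_rot: [3.116, 0.396, -0.003]
ft_force: [-0.1, -0.2, -1.3]
grip_width: 0.576
grip_force: 0.0
z 0.0465 n 384 median [0.6382 0.0476 0.0604] min [0.6292 0.0391] max [0.6469 0.0563]
z 0.0165 n 600 median [0.6441 0.0509 0.0304] min [0.6229 0.0311] max [0.6549 0.0641]
t 23.93 pos [0.637  0.0469 0.1001] tool delta mm [-239.9  346.9    0.6] zaxis [-0.003 -0.    -1.   ] y [ 0.25  -0.968 -0.   ]
```

Punch 34 is placed within 1 mm. Punch 22 is next.

```bash
python3 -m handwheel '[[0.05,-0.03,0.0434,0,0,0,0],[0.05,-0.03,0.0434,0,0,0,0],[0.05,-0.03,0.0434,0,0,0,0],[0.05,-0.03,0.0434,0,0,0,0],[0.05,-0.03,0.0434,0,0,0,0],[0.05,-0.03,0.0434,0,0,0,0],[0.05,-0.03,0.0434,0,0,0,0],[0.05,-0.03,0.0434,0,0,0,0],[0.05,0,0,0,0,0,0],[0.05,0,0,0,0,0,0],[0.05,0,0,0,0,0,0],[0.05,0,0,0,0,0,0]]' 30
python3 - <<'E'
from h import *
feet(.4914,-.3489)
delta((.4914,-.3489,0))
E
```

```text
time: 25.42
position: [0.4934, -0.3474, 0.1018]
tool_rot: [-3.116, -0.4, 0.0]
ft_force: [-0.3, 0.4, 0.3]
grip_width: 0.573
grip_force: 0.0
z 0.0465 n 335 median [ 0.4914 -0.3509  0.0484] min [ 0.4823 -0.3597] max [ 0.4995 -0.3427]
z 0.0165 n 97 median [ 0.4977 -0.3489  0.0182] min [ 0.4849 -0.3618] max [ 0.5017 -0.3406]
t 25.48 pos [ 0.4933 -0.3477  0.1019] tool delta mm [ -2.1   0.7 101.9] zaxis [ 0.  0. -1.] y [ 0.252 -0.968 -0.   ]
```

```bash
python3 -m handwheel '[[0.05,-0.0029,0.0028,0,0,0,0],[0.05,0,0,0.04,0,0,0],[0.05,0,0,0.04,0,0,0],[0.05,0,0,0.0205,0,0,0],[0.05,0,0,0,0,0,0],[0,0,0,0,0,0,0],[0,0,0,0,0,0,0],[0,0,0,0,0,0,0],[0,0,0,0,0,0,0],[0,0,0,0,0,0,0],[0,0,0,0,0,0,0]]' 30
python3 - <<'E'
from h import *
delta((.6535,-.0233,.02))
E
```

```text
time: 26.85
position: [0.4908, -0.3525, 0.0018]
tool_rot: [3.116, 0.396, 0.001]
ft_force: [-0.4, 0.7, 2.9]
grip_width: 0.193
grip_force: 29.9
t 26.85 pos [ 0.4908 -0.3525  0.0018] tool delta mm [ 239.8 -278.   -18.3] zaxis [ 0. -0. -1.] y [ 0.25  -0.968  0.001]
```

```bash
python3 -m handwheel '[[0,0,0,-0.045,0,0,0],[0,0,0,-0.05,0,0,0],[0,0.04,-0.0463,0,0,0,0],[0,0.04,-0.0463,0,0,0,0],[0,0.04,-0.0463,0,0,0,0],[0,0.04,-0.0463,0,0,0,0],[0,0.04,-0.0463,0,0,0,0],[0,0.04,-0.0463,0,0,0,0],[0,0,0,0,0,0,0],[0,0,0,0.04,0,0,0],[0,0,0,0.03,0,0,0],[0,0,0,0,0,0,0]]' 30
python3 -m handwheel '[[0,0,0,0,0,0,0],[0,0,0,0,0,0,0],[0,0,0,0,0,0,0]]' 30
python3 - <<'E'
from h import *
delta((.6535,-.0233,.013))
E
```

```text
time: 28.35
position: [0.6503, -0.0247, 0.023]
tool_rot: [-3.116, -0.394, 0.011]
ft_force: [0.6, 0.0, -1.4]
grip_width: 0.195
grip_force: 29.9
time: 28.72
position: [0.6543, -0.0234, 0.0277]
tool_rot: [3.116, 0.396, 0.003]
ft_force: [0.1, -0.4, -2.0]
grip_width: 0.193
grip_force: 29.9
t 28.73 pos [ 0.6543 -0.0234  0.0277] tool delta mm [-0.8 -0.3 14.7] zaxis [ 0.002 -0.    -1.   ] y [ 0.25  -0.968  0.001]
```

```bash
python3 -m handwheel '[[0,0,0,0.01,0,0,0],[0,0,0,0.003,0,0,0],[0,0,0,0.0015,0,0,0],[0,0,0,0,0,0,0],[0,0,0,0,0,0,0],[0.045,0,0,0,0,0,0],[0.045,0,0,0,0,0,0],[0.045,0,0,0,0,0,0],[0.045,0,0,0,0,0,0],[0.045,0,0,-0.02,0,0,0],[0.045,0,0,-0.05,0,0,0],[0.045,0,0,-0.05,0,0,0]]' 30
python3 -m handwheel '[[0.05,0,0,-0.05,0,0,0],[0.05,-0.05,0.05,0,0,0,0],[0.05,-0.05,0.05,0,0,0,0],[0.05,0,0,0,0,0,0],[0.05,0,0,0,0,0,0]]' 30
python3 - <<'E'
from h import *
import cv2
P=cloud()
for x,y in((.6535,-.0233),(.6384,.0474),(.6239,.1181),(.6104,.1883)):
    Q=P[:,(np.hypot(P[0]-x,P[1]-y)<.03)&(P[2]>.0575)&(P[2]<.0625)];print(x,y,Q.shape[1],Q.mean(1).round(4))
i,_=ctrl.get_image("scene");cv2.imwrite("pics/f.png",cv2.resize(i[180:310,240:440],None,fx=4,fy=4,interpolation=cv2.INTER_CUBIC))
E
```

```text
time: 30.22
position: [0.6536, -0.0231, 0.1344]
tool_rot: [-3.116, -0.397, -0.001]
ft_force: [1.1, -0.3, -0.3]
grip_width: 0.513
grip_force: 0.0
time: 30.85
position: [0.5904, -0.1306, 0.1832]
tool_rot: [3.116, 0.396, 0.003]
ft_force: [0.5, 0.8, -0.2]
grip_width: 0.572
grip_force: 0.0
0.6535 -0.0233 303 [ 0.6535 -0.0234  0.0604]
0.6384 0.0474 325 [0.6383 0.0467 0.0602]
0.6239 0.1181 343 [0.623  0.1146 0.0603]
0.6104 0.1883 0 [nan nan nan]<stdin>:5: RuntimeWarning: Mean of empty slice.
  ret = um.true_divide(
```

View pics/f.png

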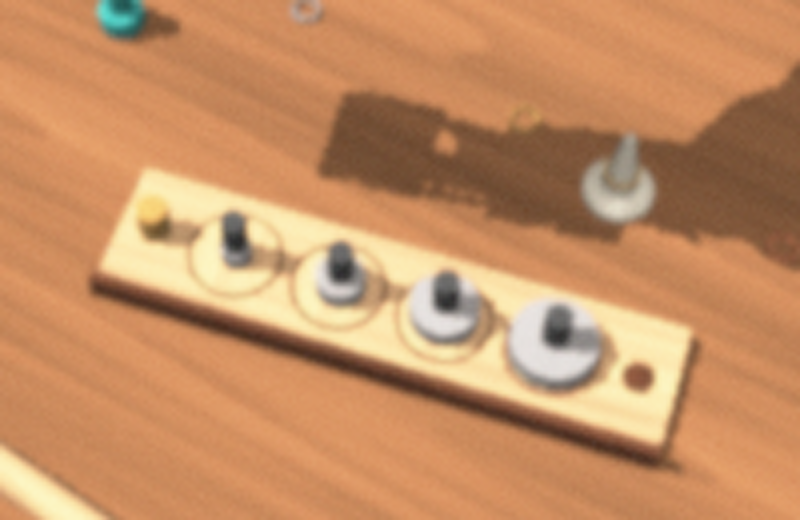

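The picture shows all four punches upright on their rings in order from the stop: px (236,245), (340,275), (446,305) and (556,340). The cone is still standing at (618,188).

```bash
python3 -c "
from bench import ctrl
print(ctrl.close_job())"
```

```text
the job is handed in; nothing more can be done
None
```

The four punches stand upright on their rings in order 22, 34, 46, 58 mm from the brass stop, each measured within about 4 mm of its ring centre; the ring cone was not touched, and the job is handed in, though it returned no verdict.

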